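# Load the tacking fixture: notch-latched jaw, channel bracket, press home

## Robot

A 6-joint arm with a two-finger parallel gripper is mounted at the origin on the work surface. World frame = base frame: x ahead of the robot, y to its left, z up, the work surface at z = 0. Lengths are in m, angles in degrees, forces in N, time in s.
With the tool pointing down it reaches from about 0.4 to 0.825 m from the base axis. Payload 7 kg.
Tool frame: the origin (TCP) lies between the finger pads; the fingertips stand 19 mm ahead of it and the grasp point (between the pads) is the TCP; z points along the fingers, y is the line along which they close (so a half turn about z gives the same grasp; the last joint's range is limited). The gripper opens to 88 mm and grips with 3 to 60 N. Pads are 19 mm wide; open, the fingers measure 130 mm over their backs; the gripper's body (78 mm by 193 mm) begins 47 mm behind the grasp point.
Start: joints at [88.47, 20.546, 0.682, 0, -70.136, -16.507], TCP at [0.209, 0.642, 0.246] pointing down, gripper open.
Joint ranges: [-176.03, 176.03], [-82.01, 121.73], [-58.28, 71.71], [-173.87, 95.51], [-174.79, -0.11], [-173.66, 173.66]. Speed limits (degrees/s): [136.94, 136.94, 172.46, 180, 180, 180].

## Interface

Orientations are given as [roll, pitch, yaw] about the fixed x, y, z axes, in that order (R = Rz(yaw) Ry(pitch) Rx(roll)).
In Python, from plant import r gives the robot as it stands. The module is installed in compiled form; this text tells all that it offers.
- The arm moves only by the shell command python3 -m pendant 'ROWS' [OPENING] [FORCE]. ROWS is JSON, a list of rows, each a list of 6 numbers: the shift along the tool's x, y, z in mm, then the turn, a rotation vector about the tool's x, y, z in rad. In form: [[tx, ty, tz, wx, wy, wz], ...]. A call has 1 to 20 rows; each row is the pose to reach, as a shift and turn from the pose commanded when the call began, along the tool's axes at that moment; what a row does not reach only later rows make up. A row lasts 1/8 s, in which the tool goes at most 62.5 mm and 10.7 degrees, less where a joint would pass 70% of its speed; a pose out of reach is approached as far as the arm can. A call with a gripper value outside its range is refused whole. OPENING is the finger opening in mm, from 0 to 87.6, set as the call begins (- or left out, the last holds). The fingers move at their own pace and stop on an object; FORCE is the grip in N (left out, the last holds). Time passes only in rows, so rows that repeat a pose let the fingers close. It gives the time, the measured TCP pose, the force, the opening and the grip force at its end, in the units of the state.
- r.get_state(): the state, without advancing time (a new reading comes with each control period).
- r.capture(name): name is "side" or "top"; returns the picture (480x640x3 uint8, red, green, blue); there is no depth.
- r.camera_params(name): a dict with "mtx" (3x3 intrinsics, pixels), "distortion" ([k1, k2, p1, p2, k3] as OpenCV has them; the pictures are not rectified), "rvec" (rotation vector, rad) and "tvec" (3), from world to camera coordinates, as OpenCV has them. Camera axes: x right, y down, z forward; pixel columns grow to the right and rows downward; lengths in m; the calibration is good to about 2 mm. A picture is of the moment at which its call begins. camera_params takes no time and is no camera call.
- r.close_job(): hands the job in; it is judged then, once.
The state is a dict: "time_s": time; "joints": joint angles; "qd": joint speeds; "joint_torque": joint torques, N m; "tcp_pos": TCP position; "eef_rot": TCP orientation; "contact_force": force on the tool from outside, world axes, zero at the start; "moment": the same for the moment, N m; "gripper_width": finger opening in m; "gripper_force": force on a finger pad.
Only numpy, scipy, OpenCV 4.12 (cv2) and the standard library are available. Lean on these libraries where they do the work, as an engineer would, in place of code of your own. Each camera call takes 0.05 s, during which the arm holds its last target. There are 200 camera calls.

## Task

Load the longer of the two sheet-metal channel brackets into the tacking fixture: squeeze the latch tab of the sliding jaw and slide it out until the bracket has room, let it latch, and lay the bracket web-up on the two rests between the guide pins. Then squeeze the tab again and slide the jaw back in to the last notch it will reach, so that it latches with its spring nose holding the bracket against the fixed jaw, and finally press down firmly on the bracket to make sure it sits fully home on both rests. Let go of everything, and leave the other things on the table where they are.

Things in the scene. Friction and masses are not known exactly. Their poses are not given: they have to be found in the camera images.
- fixture: Tacking fixture: dark base plate 120 x 340 x 10 mm (its x -50..+70, y -125..+215 mm) with an aluminium bar along its y. Origin: on the table under the centre of the loaded bracket; z up, y along the bar from the fixed jaw to the sliding jaw. Fixed jaw: grey block 50 mm wide, face at y = -75 mm, top 72 mm above the table. A toothed rack (x 38..52 mm, 24 mm high) lies beside the sliding head.
- nest (a point): Point on the fixture level with the rests' tops (40 mm above the table) where the centre of the loaded bracket's underside belongs; axes as the fixture's. Rests: two cross blocks 76 (x) x 22 (y) mm at y = -50 and +50 mm. On each, two guide pins, 12 mm diameter, at x = -27.5 and +27.5 mm (43 mm clear between), 18 mm high, the upper 8 mm tapered to 4 mm diameter.
- grip (a point): Middle of the squeezed pinch grip on the sliding head, 72 mm above the table, moving with it; axes as the fixture's. The grip stands on the head's 60 x 60 mm block (top 46 mm above the table) and is pinched along the fixture's x: 40 mm over tab and palm rest when free, 31 mm when squeezed. The jaw's back is 30 mm from this point towards -y, its top at 74 mm. Latch linkage to +x stays below 45 mm.
- palm (a point): Middle of the outer (+x) face of the fixed black palm rest, 15.5 mm to +x of grip, 72 mm above the table. The rest is 12 mm thick (x), 28 mm wide (y), 46 to 92 mm above the table, and moves with the head along the bar only.
- tab (a point): Middle of the outer (-x) face of the ribbed steel latch tab, 72 mm above the table: 24.5 mm to -x of grip when sprung out, 15.5 mm when fully squeezed (it moves with the tab). The tab is 10 mm thick (x), 26 mm wide (y), 50 to 92 mm above the table.
- jaw (a point): Middle of the front face of the grey jaw plate on the sliding head, 56 mm above the table, 43 mm to -y of grip. Before it stands a steel spring nose plate (38 mm wide, 45 to 70 mm above the table), its free face 12 mm further to -y; it can be pushed back 6 mm (2.5 N at first contact, 4.5 N fully in).
- head (a joint): Place of the sliding head along the bar (m), growing as the jaw opens (fixture +y); travel -0.006 to 0.050. Notches at 0, 0.015, 0.030, 0.045. At 0.015 the nose, pushed in 3 mm, holds the long bracket against the fixed jaw: the last notch it reaches on the bracket. At 0.030 the bracket has 12 mm to spare. Drag about 2 N + 30 N per m/s. Starts at 0, 0.015 or between, on a tooth.
- latch (a joint): How far the latch tab is squeezed (m): 0 sprung out and locked in a notch, 0.009 fully in; the head slides freely above 0.008. Squeezing takes 6 N at first, 11 N fully in; 20 N or more holds it well while sliding. Let go within about 5 mm of a notch, the pawl draws the head into it; else it rests on a tooth (latch 0.003 to 0.008) until the head is moved on.
- bracket: The long sheet-metal channel bracket to be loaded: 150 mm long (its y), 40 mm wide (its x), 30 mm high, 3 mm bright steel, two flanges down and the flat web up, two dark slots in the web; about 0.22 kg. Origin: centre of its underside. Stands web-up on the table, to the left or right of the fixture; both ends are alike.
- short_bracket: A like bracket only 105 mm long (same section), on the other side of the fixture; leave it there. Origin: centre of its underside.
- magnet: Dark triangular welding magnet, about 110 mm, 20 mm high, left of the fixture; bystander.
- locking_clamp: Locking C-clamp pliers, about 300 mm long, lying flat beyond the fixture; bystander. Origin near its pivot.
- hammer: Hammer, 280 mm, lying at the right; bystander.
- brush: Long-handled wire brush, 240 mm, lying beyond the fixture; bystander.
- spray: Spray can, 65 mm diameter, 190 mm high, standing at the right; bystander.
- tube: Square tube offcut 30 x 200 x 30 mm lying right of the fixture; bystander.
- tape: Tape measure, 65 x 36 x 60 mm, standing at the left; bystander.
There are look-alikes about, which are no part of the job. Leave any brown or red look-alike of the bracket alone.

How it is judged (in metres and radians):
On the way, in this order (a step that is already met when the one before it is completed fails the run):
1. the sliding jaw is opened to a notch that leaves room for the long bracket, and has latched there (value of joint head above 0.026 m and value of joint latch below 0.002 m), for 0.2 s.
2. the long bracket lies flat on the rests between the guide pins, let go (z of bracket in the frame of nest between -0.002 and 0.002 m and horizontal distance between bracket and nest below 0.02 m and angle between bracket's own z axis and vertical below 0.03 rad and contact force between the fingers and bracket below 0.2 N), for 0.2 s.
3. the jaw is slid in again to the notch where its nose holds the bracket against the fixed jaw, and has latched (value of joint head between 0.012 and 0.018 m and value of joint latch below 0.002 m and horizontal distance between bracket and nest below 0.004 m), for 0.2 s.
4. the bracket is pressed down with at least 4 N while it sits on the rests (contact force between the fingers and bracket above 4 N and z of bracket in the frame of nest below 0.002 m), for 0.1 s.
At the end, for the whole second after the job is handed in: The long bracket lies web-up and flat on both rests (height within 2 mm, tilt under 0.03 rad), its centre within 4 mm of the nest point and parallel to the bar within 0.06 rad, at rest; the sliding head is latched in the notch at 0.015 m (within 3 mm) with the tab sprung out (under 2 mm) (all of step 3 and z of bracket in the frame of nest between -0.002 and 0.002 m and angle between bracket's own z axis and vertical below 0.03 rad and angle between the y axis of bracket and the y axis of nest, either way round below 0.06 rad and linear speed of bracket below 0.01 m/s); the robot touches nothing.
It fails at once if another thing on the table was shifted by more than 3 cm (distance of any of short_bracket, magnet, locking_clamp, hammer, brush, spray, tube, tape from where it was at the start of the episode above 0.03 m).
It also fails if it takes over 64 s, if anything falls off the work surface, if the arm or the gripper's body presses on something with over 40 N, if the wrist force passes 120 N, or if a joint passes its speed limit or range.

## Working session

There is one attempt and no reset: what is moved stays moved. The work goes in short steps, Python scripts to look and compute and a shell command to move; the robot and the scene stay as the last step left them, time stands still between calls to the robot, and variables do not carry over. Pictures are saved under pics/ and viewed, at most 10 in all, crops included, and the job is handed in when it is done.

```bash
mkdir -p pics; cat > h.py <<'E'
import numpy as np, cv2
from plant import r
from scipy.spatial.transform import Rotation as Ro
def cam(n):
    p=r.camera_params(n); return [np.array(p[k],float) for k in("mtx","distortion","rvec","tvec")]
def ray(n,uv):
    m,d,rv,t=cam(n); t=t.reshape(3)
    q=cv2.undistortPoints(np.array(uv,float).reshape(-1,1,2),m,d).reshape(-1,2)
    R=cv2.Rodrigues(rv)[0]; return -R.T@t,(np.c_[q,np.ones(len(q))]@R)
def onz(n,uv,z):
    c,d=ray(n,uv); return c+d*((z-c[2])/d[:,2])[:,None]
def proj(n,P):
    m,d,rv,t=cam(n); return cv2.projectPoints(np.array(P,float).reshape(-1,1,3),rv,t,m,d)[0].reshape(-1,2)
def snap(n,f):
    im=r.capture(n)[:,:,::-1].copy(); cv2.imwrite(f"pics/{f}.png",im); return im
def totool(dw):  # world shift (m) to tool axes (mm)
    s=r.get_state(); return Ro.from_euler('xyz',s["eef_rot"],degrees=True).inv().apply(dw)*1000
E
python3 - <<'E'
from h import *
snap("side","s0");snap("top","t0")
for n in("side","top"): print(n,ray(n,[[320,240]]))
s=r.get_state();print({k:s[k] for k in("time_s","tcp_pos","eef_rot","contact_force","gripper_width")})
E
```

```text
side (array([ 0.15563609, -0.88829858,  0.96957761]), array([[ 0.28468498,  0.66435337, -0.6910934 ]]))
top (array([ 0.27662456, -0.03929659,  1.52839928]), array([[ 1.67488767e-01,  3.16439023e-04, -9.85918288e-01]]))
{'time_s': 0.1, 'tcp_pos': array([0.20888886, 0.64141443, 0.24474273]), 'eef_rot': array([ 1.79914367e+02, -8.17288306e-03, -1.80444586e+01]), 'contact_force': array([-1.1147779 , -0.29862212,  0.42148698]), 'gripper_width': 0.08769050339123387}
```

View pics/t0.png

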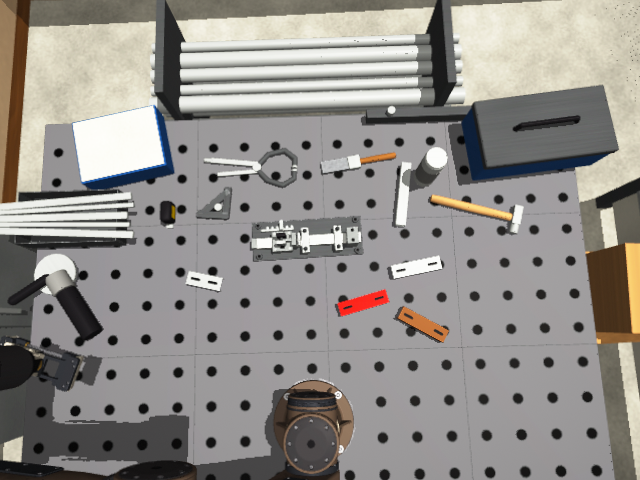

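View pics/s0.png

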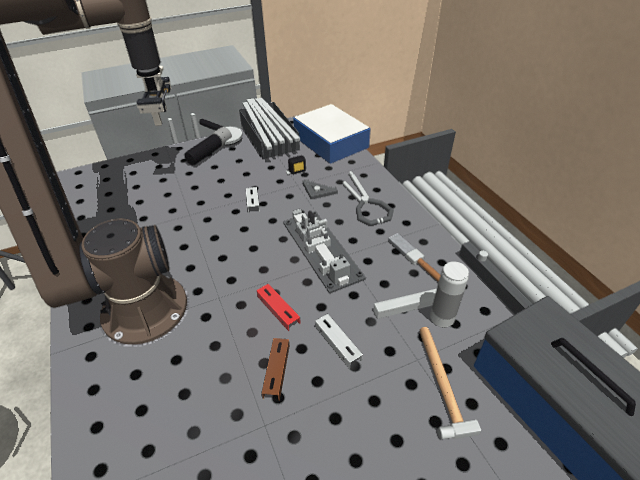

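The top view has the fixture at (307,238), with the fixed jaw on its right (world -y). Four things look like the bracket: bright long (417,267), bright short (204,281), red (363,303) and brown (423,323). I choose the bright long one at (417,267) and check it in a close crop.

```bash
cat > m.py <<'E'
from h import *
im=cv2.imread("pics/t0.png")
def rect(mask,x0,y0,x1,y1):
    m=np.zeros_like(mask);m[y0:y1,x0:x1]=mask[y0:y1,x0:x1]
    cs=cv2.findContours(m,cv2.RETR_EXTERNAL,cv2.CHAIN_APPROX_NONE)[0]
    return max(cs,key=cv2.contourArea)
g=im.max(2); hi=(g>200).astype(np.uint8)*255
for nm,b in(("long",(385,250,450,285)),("short",(180,265,228,298))):
    c=rect(hi,*b); W=onz("top",c.reshape(-1,2),0.030)[:,:2]*1000
    (cx,cy),(w,h),a=cv2.minAreaRect(W.astype(np.float32)); print(nm,cx,cy,w,h,a)
dk=((g<95)).astype(np.uint8)*255
dk=cv2.morphologyEx(dk,cv2.MORPH_CLOSE,np.ones((5,5)))
c=rect(dk,244,210,370,268); W=onz("top",c.reshape(-1,2),0.010)[:,:2]*1000
hh=cv2.convexHull(W.astype(np.float32));print("base",cv2.minAreaRect(hh))
cr=im[205:290,240:455]; cv2.imwrite("pics/c0.png",cv2.resize(cr,None,fx=3.7,fy=3.7,interpolation=cv2.INTER_CUBIC))
E
python3 m.py
```

```text
long 441.0535583496094 -327.17724609375 41.48626708984375 149.21115112304688 9.892823219299316
short 418.2833557128906 316.6502685546875 105.25349426269531 39.156776428222656 76.26808166503906
base ((535.6908569335938, 88.64259338378906), (116.48784637451172, 216.9881134033203), 1.9822717905044556)
```

View pics/c0.png

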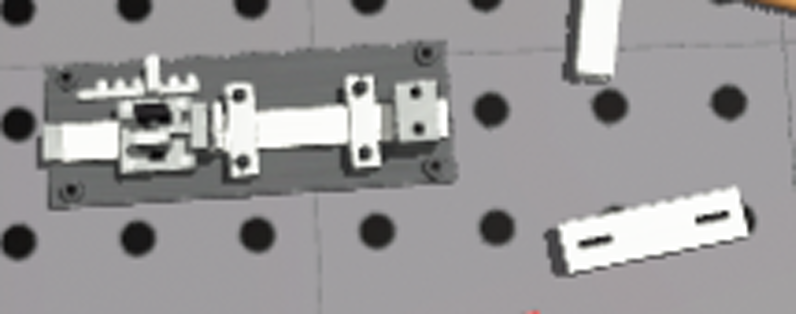

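The crop shows the bright long bracket with two dark slots at crop (655,230), measuring 149 x 41 mm. The fixture has pins near crop (239,94), (241,161), (360,88) and (364,152), and the head is at about (155,140).

```bash
cat > m2.py <<'E'
from h import *
o=np.array([240,205.]);f=lambda p:(np.array(p,float)+.5)/3.7-.5+o
im=cv2.imread("pics/t0.png");g=cv2.cvtColor(im,cv2.COLOR_BGR2GRAY).astype(float)
B=onz("top",f([[44,66],[445,42],[456,180],[51,208]]),.010)*1000
print("base",B.round(1)[:,:2].tolist(),"sides",[round(np.linalg.norm(B[i]-B[i-1])) for i in range(4)])
d=(B[0]+B[3]-B[1]-B[2])/2; d/=np.linalg.norm(d); yaw=np.degrees(np.arctan2(-d[0],d[1]))
c=B.mean(0); ex=np.array([d[1],-d[0],0]); print("yaw",yaw,"origin",(c-10*ex-45*d).round(1))
pins=[]
for p in f([[239,94],[241,161],[360,88],[364,152]]):
    x,y=np.round(p).astype(int); w=g[y-2:y+3,x-2:x+3]; w=np.clip(200-w,0,None); yy,xx=np.mgrid[y-2:y+3,x-2:x+3]
    pins.append([(w*xx).sum()/w.sum(),(w*yy).sum()/w.sum()])
P=onz("top",pins,.054)*1000; print(P.round(1).tolist(),P.mean(0).round(1)); e=(P[0]+P[1]-P[2]-P[3])/2; print("pin spacing",np.linalg.norm(e),"yaw",np.degrees(np.arctan2(-e[0],e[1])), [np.linalg.norm(P[0]-P[1]),np.linalg.norm(P[2]-P[3])])
a=im[205:275,240:370];b=cv2.imread("pics/s0.png")[195:295,275:375]
cv2.imwrite("pics/c1.png",np.vstack([cv2.resize(a[:60,:70],(700,600),interpolation=cv2.INTER_CUBIC)])[:600])
cv2.imwrite("pics/c2.png",cv2.resize(b,(600,600),interpolation=cv2.INTER_CUBIC))
E
python3 m2.py
```

```text
base [[596.8, 173.4], [606.7, -165.7], [488.9, -169.7], [475.8, 168.4]] sides [121, 339, 118, 338]
yaw 1.9412447256210346 origin [533.6 -43.7  10. ]
[[558.2, 8.5, 54.0], [503.1, 7.1, 54.0], [561.2, -90.3, 54.0], [507.1, -92.4, 54.0]] [532.4 -41.8  54. ]
pin spacing 99.17925713816894 yaw 2.031701602061413 [np.float64(55.10917779332381), np.float64(54.08097820152725)]
```

View pics/c2.png

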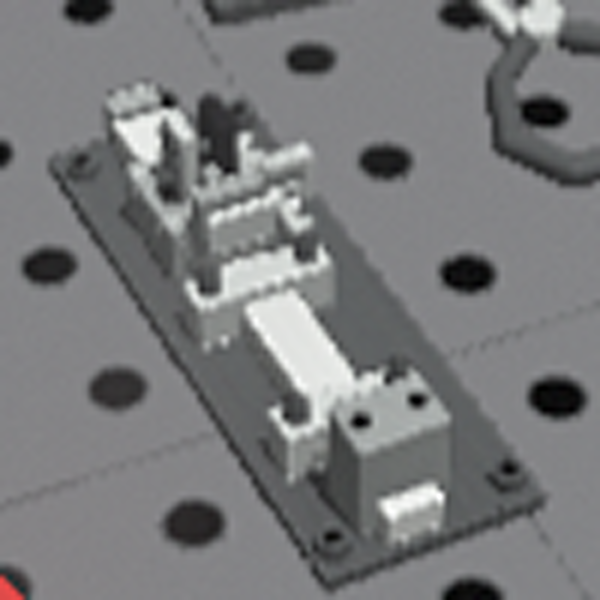

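View pics/c1.png

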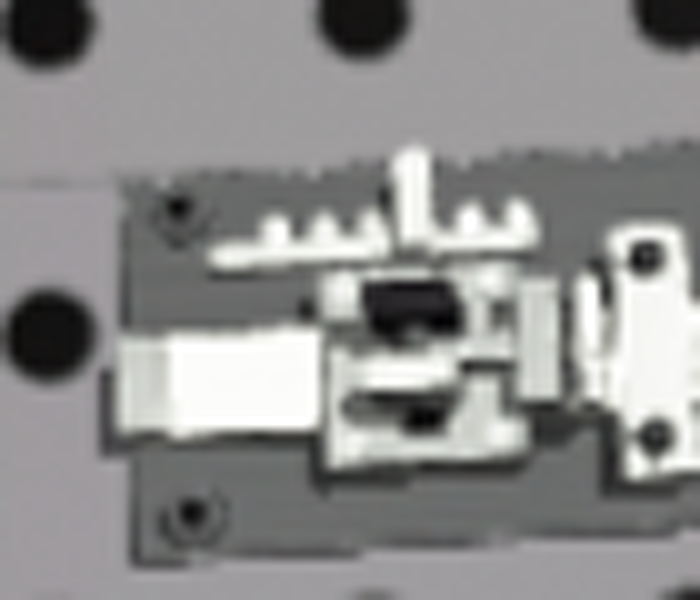

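```bash
cat >> h.py <<'E'
O=np.array([.5328,-.0425,0]); YF=2.0
RF=Ro.from_euler('z',YF,degrees=True)
def fw(p): return O+RF.apply(np.array(p,float)/1000)      # fixture mm -> world
def wf(P): return RF.inv().apply(np.array(P)-O)*1000
def go(target,yaw):  # tool shift mm and turn (rad) for tool-down pose with yaw
    s=r.get_state();A=Ro.from_euler('xyz',s["eef_rot"],degrees=True);T=Ro.from_euler('xyz',[180,0,yaw],degrees=True)
    print("shift",A.inv().apply(np.array(target)-s["tcp_pos"]).__mul__(1000).round(1),"turn",(A.inv()*T).as_rotvec().round(4))
E
python3 - <<'E'
from h import *
f=lambda p:np.array(p,float)/10+[239.5,204.5]
print("palm top",wf(onz("top",f([[363,297],[460,297]]),.092)),"tab top",wf(onz("top",f([[355,370],[455,370]]),.092)))
print("jaw top corners",wf(onz("top",f([[515,340],[557,340]]),.074)))
go(fw([0,118,190]),-88)
go(fw([0,118,230]),-88)
E
```

```text
palm top [[ 13.87458953 132.75978953  92.        ]
 [ 11.97781673 104.25282785  92.        ]] tab top [[ -7.72660097 136.19409162  92.        ]
 [ -9.67257206 106.88038095  92.        ]]
jaw top corners [[ 1.26471259 89.76417435 74.        ]
 [ 0.43595388 77.29116779 74.        ]]
shift [479.4 439.   55.5] turn [ 1.200e-03 -1.000e-03  1.221e+00]
shift [479.4 439.1  15.5] turn [ 1.200e-03 -1.000e-03  1.221e+00]
```

The palm top is the dark patch at c1 (411,297) and the tab top is at (405,370). That puts the grip at fixture y of about 119.5, so the head is at about 7 mm, resting on a tooth. Moving above the grip.

```bash
python3 -m pendant '[[480,438,16,0,0,1.22],[480,438,16,0,0,1.22],[480,438,16,0,0,1.22],[480,438,16,0,0,1.22],[480,438,16,0,0,1.22],[480,438,16,0,0,1.22],[480,438,16,0,0,1.22],[480,438,16,0,0,1.22],[480,438,16,0,0,1.22],[480,438,16,0,0,1.22],[480,438,16,0,0,1.22],[480,438,16,0,0,1.22],[480,438,16,0,0,1.22],[480,438,16,0,0,1.22]]' 75
python3 - <<'E'
from h import *
s=r.get_state();print(s["eef_rot"],s["joints"],wf(s["tcp_pos"]))
go(fw([0.5,119.5,120]),-88)
go(fw([0.5,119.5,73]),-88)
E
```

```text
time_s: 1.85
tcp_pos: [0.5294, 0.0776, 0.2296]
eef_rot: [-180.0, 0.0, -87.9]
contact_force: [1.1, 0.5, -0.4]
gripper_width: 0.0751
gripper_force: 0.0
[-1.79995759e+02  7.80513279e-03 -8.78602729e+01] [ 2.93365442e+01  8.03581129e+00 -1.83179892e+01 -5.58448300e-03
 -6.36388600e+01 -2.71943380e+01] [  0.83768775 120.11936677 229.63710496]
shift [  0.6   0.3 109.6] turn [-0.0001  0.0001  0.0024]
shift [  0.6   0.4 156.6] turn [-0.0001  0.0001  0.0024]
```

```bash
python3 -m pendant '[[0,0,55,0,0,0],[0,0,110,0,0,0],[0,0,130,0,0,0],[0,0,145,0,0,0],[0,0,155,0,0,0],[0,0,155,0,0,0]]'
python3 - <<'E'
from h import *
im=snap("side","s1");t=snap("top","t1")
u=proj("side",[fw([0,119,80])])[0].astype(int);v=proj("top",[fw([0,119,80])])[0].astype(int)
a=im[u[1]-40:u[1]+40,u[0]-40:u[0]+40];b=t[v[1]-40:v[1]+40,v[0]-40:v[0]+40]
cv2.imwrite("pics/c3.png",cv2.resize(np.hstack([a,b]),(800,400),interpolation=cv2.INTER_CUBIC))
E
```

```text
time_s: 2.6
tcp_pos: [0.5298, 0.077, 0.0745]
eef_rot: [180.0, -0.0, -87.9]
contact_force: [0.5, -0.5, 0.4]
gripper_width: 0.0749
gripper_force: 0.0
```

View pics/c3.png

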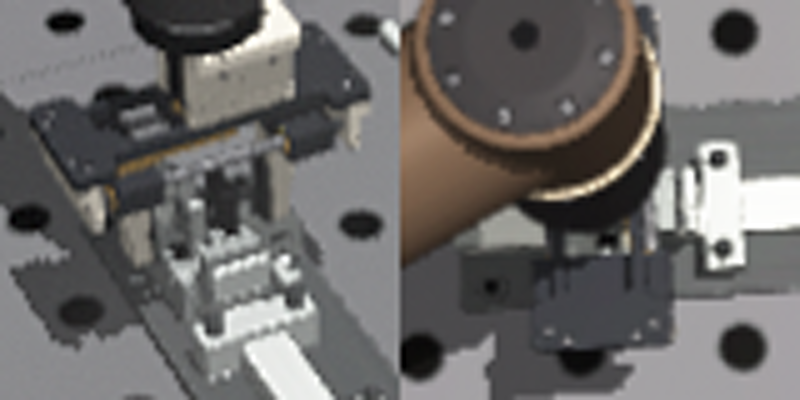

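The fingers straddle tab and palm rest, at c3 (135,225) and (265,195). I close with 25 N.

```bash
python3 -m pendant '[[0,0,0,0,0,0],[0,0,0,0,0,0],[0,0,0,0,0,0],[0,0,0,0,0,0],[0,0,0,0,0,0],[0,0,0,0,0,0]]' 28 26
```

```text
time_s: 3.45
tcp_pos: [0.5331, 0.0777, 0.075]
eef_rot: [-179.7, 0.1, -87.9]
contact_force: [12.9, -0.9, -8.7]
gripper_width: 0.0312
gripper_force: 26.0
```

Squeezed to 31 mm. The 13 N along +x means the head's centre is about 3.5 mm further +x, so I re-centre and slide out towards the 0.045 notch.

```bash
python3 -m pendant '[[0,-2,0,0,0,0],[0,-3.5,0,0,0,0],[0,-3.5,0,0,0,0],[-4,-3.5,0,0,0,0],[-10,-3.5,0,0,0,0],[-16,-3.5,0,0,0,0],[-22,-3.5,0,0,0,0],[-28,-3.5,0,0,0,0],[-33,-3.5,0,0,0,0],[-37,-3.5,0,0,0,0],[-38,-3.5,0,0,0,0],[-38,-3.5,0,0,0,0],[-38,-3.5,0,0,0,0]]'
python3 -c "
from h import *
s=r.get_state();print(wf(s['tcp_pos']))"
```

```text
time_s: 5.08
tcp_pos: [0.532, 0.1148, 0.075]
eef_rot: [-180.0, -0.0, -87.9]
contact_force: [-0.8, -1.0, 5.5]
gripper_width: 0.0309
gripper_force: 26.0
[  4.66286726 157.28238791  74.99923832]
```

```bash
python3 -m pendant '[[0,0,0,0,0,0],[0,0,0,0,0,0],[0,0,0,0,0,0],[0,0,0,0,0,0],[0,0,-20,0,0,0],[0,0,-70,0,0,0],[0,0,-120,0,0,0],[0,60,-150,0,0,0],[-100,110,-150,0,0,0],[-100,110,-150,0,0,0],[-100,110,-150,0,0,0]]' 75
python3 - <<'E'
from h import *
t=snap("top","t2")
o=proj("top",[fw([0,40,50])])[0].astype(int)
x0,y0=o[0]-65,o[1]-28;print(x0,y0)
cv2.imwrite("pics/c4.png",cv2.resize(t[y0:y0+56,x0:x0+130],None,fx=6,fy=6,interpolation=cv2.INTER_CUBIC))
E
```

```text
time_s: 6.45
tcp_pos: [0.4172, 0.2132, 0.2251]
eef_rot: [-179.9, 0.1, -87.7]
contact_force: [-0.5, -0.3, 0.1]
gripper_width: 0.0748
gripper_force: 0.0
242 211
```

View pics/c4.png

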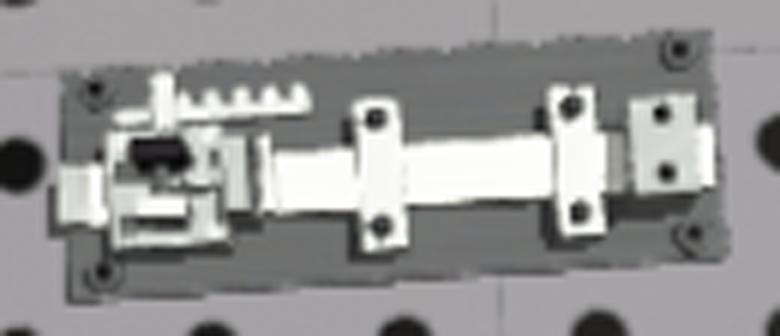

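```bash
python3 - <<'E'
from h import *
f=lambda p:(np.array(p,float)+.5)/6-.5+[242,211]
P=lambda p,z:wf(onz("top",f(p),z)).round(1)[:,:2].tolist()
print("rest +x edges (38)",P([[377,101],[571,86]],.04))
print("rest y edges (-39..61,-61..-39)",P([[353,150],[401,150],[550,150],[594,150]],.04))
print("fixed jaw top x+-25,y-75",P([[630,100],[692,95],[636,190]],.072))
print("pins",P([[375,118],[381,227],[571,107],[580,212]],.058))
print("base screws",P([[95,91],[103,271],[678,50],[692,234]],.01))
print("palm",P([[135,152],[190,152]],.092),"jaw top",P([[222,135],[252,135],[230,210]],.074))
E
```

```text
rest +x edges (38) [[38.9, 48.8], [40.1, -50.3]]
rest y edges (-39..61,-61..-39) [[14.4, 62.4], [12.8, 38.1], [7.7, -37.3], [6.3, -59.6]]
fixed jaw top x+-25,y-75 [[24.6, -77.8], [25.1, -108.7], [-20.8, -77.3]]
pins [[26.7, 49.8], [-28.8, 50.2], [25.7, -48.8], [-27.8, -49.5]]
base screws [[59.9, 195.6], [-34.8, 195.6], [61.4, -108.5], [-35.6, -108.1]]
palm [[11.0, 167.4], [9.2, 140.5]] jaw top [[20.1, 125.8], [19.1, 110.9], [-17.9, 123.8]]
```

The crop shows the head latched out near 0.045: palm at c4 (162,152), rests at (378,175) and (575,160). The squeeze put the fixture centreline about 4 mm to +x of my camera estimate. Next, the bracket.

```bash
python3 - <<'E'
from h import *
go([.4425,-.3275,.15],-80.1)
E
```

```text
shift [540.1  -3.5  74.5] turn [-0.0006  0.0006 -0.1335]
```

```bash
python3 -m pendant '[[540,-3.5,10,0,0,-0.133],[540,-3.5,10,0,0,-0.133],[540,-3.5,10,0,0,-0.133],[540,-3.5,10,0,0,-0.133],[540,-3.5,10,0,0,-0.133],[540,-3.5,10,0,0,-0.133],[540,-3.5,10,0,0,-0.133],[540,-3.5,20,0,0,-0.133],[540,-3.5,74,0,0,-0.133],[540,-3.5,74,0,0,-0.133],[540,-3.5,74,0,0,-0.133],[540,-3.5,74,0,0,-0.133]]' 75
python3 - <<'E'
from h import *
im=snap("side","s3")
go([.4425,-.3275,.0245],-80.1)
u=proj("side",[[.441,-.327,.03]])[0].astype(int);print(u)
cv2.imwrite("pics/c5.png",cv2.resize(im[u[1]-75:u[1]+45,u[0]-80:u[0]+80],None,fx=4,fy=4,interpolation=cv2.INTER_CUBIC))
E
```

```text
time_s: 8.0
tcp_pos: [0.4421, -0.3286, 0.152]
eef_rot: [-179.9, -0.1, -80.3]
contact_force: [1.0, 1.0, -0.4]
gripper_width: 0.0749
gripper_force: 0.0
shift [-1.000e+00 -1.000e-01  1.277e+02] turn [-0.0023 -0.0014 -0.0025]
[338 337]
```

```bash
python3 -m pendant '[[-1,0,50,0,0,0],[-1,0,90,0,0,0],[-1,0,115,0,0,0],[-1,0,126,0,0,0],[-1,0,126,0,0,0]]'
python3 -m pendant '[[-1,0,0,0,0,0],[-1,0,0,0,0,0],[-1,0,0,0,0,0],[-1,0,0,0,0,0],[-1,0,0,0,0,0],[-1,0,0,0,0,0]]' 36 25
```

```text
time_s: 8.68
tcp_pos: [0.4418, -0.3274, 0.0251]
eef_rot: [-180.0, -0.0, -80.3]
contact_force: [0.0, 0.3, 0.2]
gripper_width: 0.0751
gripper_force: 0.0
time_s: 9.43
tcp_pos: [0.4412, -0.3269, 0.0249]
eef_rot: [-180.0, -0.0, -80.3]
contact_force: [0.2, 1.0, 4.5]
gripper_width: 0.0399
gripper_force: 25.0
```

Gripped at 39.9 mm. Lifting, and working out the carry.

```bash
python3 -m pendant '[[0,0,-20,0,0,0],[0,0,-60,0,0,0],[0,0,-115,0,0,0],[0,0,-120,0,0,0]]'
python3 - <<'E'
from h import *
s=r.get_state();print(s["gripper_width"])
go(fw([4,5,145]),-88)
E
```

```text
time_s: 9.93
tcp_pos: [0.443, -0.3276, 0.1483]
eef_rot: [-179.7, -0.2, -80.3]
contact_force: [0.3, 0.4, -3.3]
gripper_width: 0.0397
gripper_force: 25.0
0.03972340685017944
shift [-270.3 -141.2    3.2] turn [-0.006  -0.0031  0.1345]
```

```bash
python3 -m pendant '[[-50,-26,0,0,0,0.03],[-100,-52,0,0,0,0.07],[-150,-78,0,0,0,0.1],[-200,-104,0,0,0,0.134],[-250,-130,0,0,0,0.134],[-270,-141,0,0,0,0.134],[-270,-141,0,0,0,0.134],[-270,-141,0,0,0,0.134],[-270,-141,0,0,0,0.134]]'
python3 - <<'E'
from h import *
im=snap("side","s4");t=snap("top","t4")
s=r.get_state();print(wf(s["tcp_pos"]));go(fw([4,5,70]),-88)
u=proj("side",[fw([0,0,90])])[0].astype(int)
cv2.imwrite("pics/c6.png",cv2.resize(im[u[1]-60:u[1]+60,u[0]-80:u[0]+80],None,fx=5,fy=5,interpolation=cv2.INTER_CUBIC))
E
```

```text
time_s: 11.05
tcp_pos: [0.534, -0.0378, 0.1442]
eef_rot: [180.0, -0.0, -88.1]
contact_force: [0.3, 0.0, -1.8]
gripper_width: 0.04
gripper_force: 25.0
[  1.60577422   4.6756145  144.44016206]
shift [-0.3 -2.4 74.4] turn [ 0.0003 -0.     -0.0013]
```

View pics/c6.png

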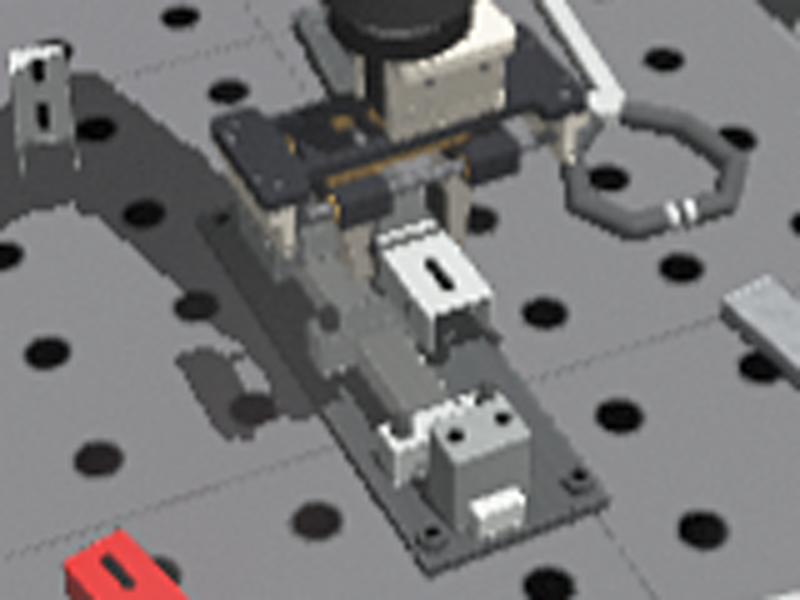

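The crop shows the bracket held level, its near end at about c6 (460,310). The fixed jaw's top corners are near (432,437), (460,465), (530,425) and (492,395).

```bash
python3 - <<'E'
from h import *
u=proj("side",[fw([0,0,90])])[0].astype(int)-[80,60]
f=lambda p:(np.array(p,float)+.5)/5-.5+u
P=lambda p,z:wf(onz("side",f(p),z)).round(1)[:,:2].tolist()
print("bracket near end corners (expect x 1.6+-20,y -70.3)",P([[430,318],[491,294]],.1494))
print("jaw top (x-25,y-75; x-25 y-105?; x+25; )",P([[432,435],[460,465],[530,425],[492,395]],.072))
print("base near corners (-50,-125),(70,-125)",P([[430,567],[607,500]],.010))
print("pin tops",P([[403,420],[482,395]],.058))
E
```

```text
bracket near end corners (expect x 1.6+-20,y -70.3) [[-20.3, -71.9], [17.8, -70.1]]
jaw top (x-25,y-75; x-25 y-105?; x+25; ) [[-25.5, -84.6], [-22.0, -111.7], [26.9, -102.6], [18.9, -72.3]]
base near corners (-50,-125),(70,-125) [[-46.4, -123.1], [67.8, -124.6]]
pin tops [[-29.1, -55.0], [20.4, -57.9]]
```

```bash
python3 -m pendant '[[0,-2,30,0,0,0],[0,-2,50,0,0,0],[0,-2,58,0,0,0],[0,-2,58,0,0,0],[0,-2,62,0,0,0],[0,-2,65,0,0,0],[0,-2,68,0,0,0],[0,-2,68,0,0,0]]'
python3 -c "
from h import *
s=r.get_state();print(wf(s['tcp_pos']))"
```

```text
time_s: 12.15
tcp_pos: [0.5365, -0.0368, 0.0764]
eef_rot: [180.0, -0.0, -88.0]
contact_force: [-0.1, -0.6, -0.8]
gripper_width: 0.0397
gripper_force: 25.0
[ 3.84763201  5.56816588 76.43072024]
```

```bash
python3 -m pendant '[[0,0,3,0,0,0],[0,0,6,0,0,0],[0,0,9,0,0,0],[0,0,11,0,0,0],[0,0,11,0,0,0]]'
python3 -c "
from h import *
s=r.get_state();print(wf(s['tcp_pos']))"
```

```text
time_s: 12.78
tcp_pos: [0.5364, -0.0369, 0.0653]
eef_rot: [180.0, -0.0, -88.0]
contact_force: [-1.3, 0.3, -1.8]
gripper_width: 0.0399
gripper_force: 25.0
[ 3.78897819  5.50175462 65.28796848]
```

Seated between the pins with hardly any side force. I let go and lift.

```bash
python3 -m pendant '[[0,0,0.7,0,0,0],[0,0,0.7,0,0,0]]'; python3 -m pendant '[[0,0,0,0,0,0],[0,0,0,0,0,0],[0,0,0,0,0,0],[0,0,0,0,0,0],[0,0,-15,0,0,0],[0,0,-60,0,0,0],[0,0,-110,0,0,0],[0,0,-110,0,0,0]]' 75
python3 - <<'E'
from h import *
s=r.get_state();print(wf(s['tcp_pos']))
im=snap("side","s5")
u=proj("side",[fw([0,20,60])])[0].astype(int)
cv2.imwrite("pics/c7.png",cv2.resize(im[u[1]-60:u[1]+60,u[0]-80:u[0]+80],None,fx=5,fy=5,interpolation=cv2.INTER_CUBIC))
go(fw([4.6,157,150]),-88)
E
```

```text
time_s: 13.02
tcp_pos: [0.5364, -0.0369, 0.0649]
eef_rot: [180.0, -0.0, -88.0]
contact_force: [-2.0, -0.3, -0.9]
gripper_width: 0.0401
gripper_force: 25.0
time_s: 14.02
tcp_pos: [0.5393, -0.0364, 0.1803]
eef_rot: [-179.5, 0.1, -87.9]
contact_force: [0.7, -0.1, -1.0]
gripper_width: 0.075
gripper_force: 0.0
[  6.6764604    5.82437801 180.29860737]
shift [-151.2    0.7   28. ] turn [-0.0052  0.0012  0.0002]
```

View pics/c7.png

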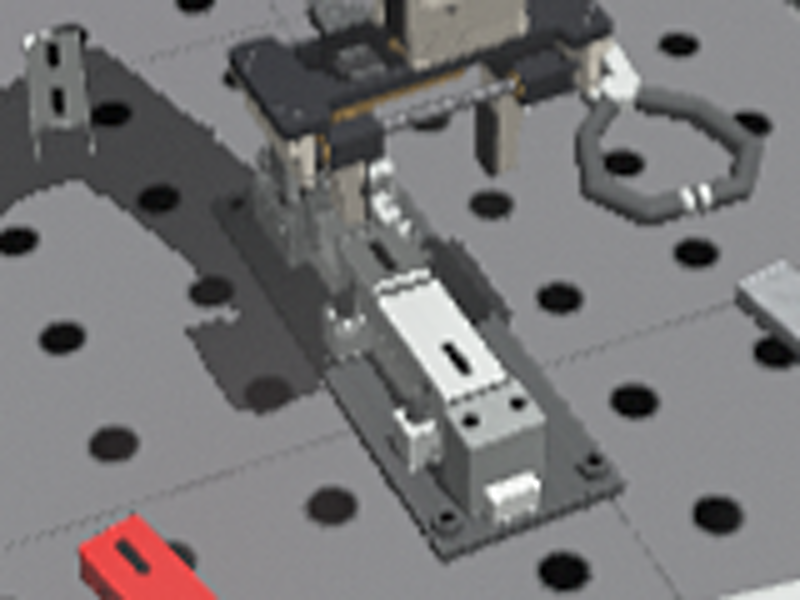

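The bracket lies flat just behind the fixed jaw, web at c7 (440,330), seated. Next I go to the grip.

```bash
python3 -m pendant '[[-60,0,10,0,0,0],[-115,0,20,0,0,0],[-148,0,30,0,0,0],[-152,0,30,0,0,0],[-152,0,30,0,0,0],[-152,0,30,0,0,0]]'
python3 -c "
from h import *
s=r.get_state();print(wf(s['tcp_pos']));go(fw([4.6,157,75]),-88)"
```

```text
time_s: 14.82
tcp_pos: [0.5312, 0.1142, 0.1449]
eef_rot: [180.0, -0.0, -88.0]
contact_force: [0.2, 0.5, 0.7]
gripper_width: 0.0751
gripper_force: 0.0
[  3.88397668 156.69922004 144.9224733 ]
shift [-0.3 -0.7 69.9] turn [ 0.0002 -0.0001 -0.0008]
```

```bash
python3 -m pendant '[[0,-0.7,40,0,0,0],[0,-0.7,60,0,0,0],[0,-0.7,70,0,0,0],[0,-0.7,70,0,0,0]]'
python3 -m pendant '[[0,0,0,0,0,0],[0,0,0,0,0,0],[0,0,0,0,0,0],[0,0,0,0,0,0],[0,0,0,0,0,0],[0,0,0,0,0,0]]' 28 26
python3 -c "
from h import *
s=r.get_state();print(wf(s['tcp_pos']))"
```

```text
time_s: 15.32
tcp_pos: [0.532, 0.1145, 0.0747]
eef_rot: [180.0, -0.0, -88.0]
contact_force: [1.0, 0.8, 1.2]
gripper_width: 0.0752
gripper_force: 0.0
time_s: 16.08
tcp_pos: [0.532, 0.1151, 0.0748]
eef_rot: [180.0, -0.0, -88.0]
contact_force: [1.9, -0.2, -1.3]
gripper_width: 0.0308
gripper_force: 26.0
[  4.65518117 157.52123404  74.81540993]
```

```bash
python3 -m pendant '[[4,0,0,0,0,0],[9,0,0,0,0,0],[14,0,0,0,0,0],[18,0,0,0,0,0],[21,0,0,0,0,0],[23,0,0,0,0,0],[25,0,0,0,0,0],[27,0,0,0,0,0],[29,0,0,0,0,0],[30.5,0,0,0,0,0],[30.5,0,0,0,0,0],[30.5,0,0,0,0,0]]'
python3 -c "
from h import *
s=r.get_state();print(wf(s['tcp_pos']))"
```

```text
time_s: 17.58
tcp_pos: [0.5331, 0.0847, 0.0748]
eef_rot: [-180.0, 0.0, -88.0]
contact_force: [0.9, 3.9, -4.1]
gripper_width: 0.0304
gripper_force: 26.0
[  4.72973942 127.08997553  74.83068965]
```

The head moved 30.4 mm with about 4 N pushing back, so the nose is on the bracket. I release and go up.

```bash
python3 -m pendant '[[0,0,0,0,0,0],[0,0,0,0,0,0],[0,0,0,0,0,0],[0,0,0,0,0,0],[0,0,-20,0,0,0],[0,0,-60,0,0,0],[0,0,-85,0,0,0],[0,0,-85,0,0,0]]' 75
python3 - <<'E'
from h import *
s=r.get_state();print(wf(s['tcp_pos']))
im=snap("side","s6")
u=proj("side",[fw([0,50,70])])[0].astype(int)
cv2.imwrite("pics/c8.png",cv2.resize(im[u[1]-60:u[1]+60,u[0]-80:u[0]+80],None,fx=5,fy=5,interpolation=cv2.INTER_CUBIC))
go(fw([4,0,120]),-88)
E
```

```text
time_s: 18.58
tcp_pos: [0.5345, 0.0849, 0.1623]
eef_rot: [-179.7, 0.1, -88.0]
contact_force: [0.1, 0.0, -1.0]
gripper_width: 0.0748
gripper_force: 0.0
[  6.11918221 127.25921574 162.29826732]
shift [127.1   1.2  40.7] turn [-0.0021  0.0009 -0.0002]
```

View pics/c8.png

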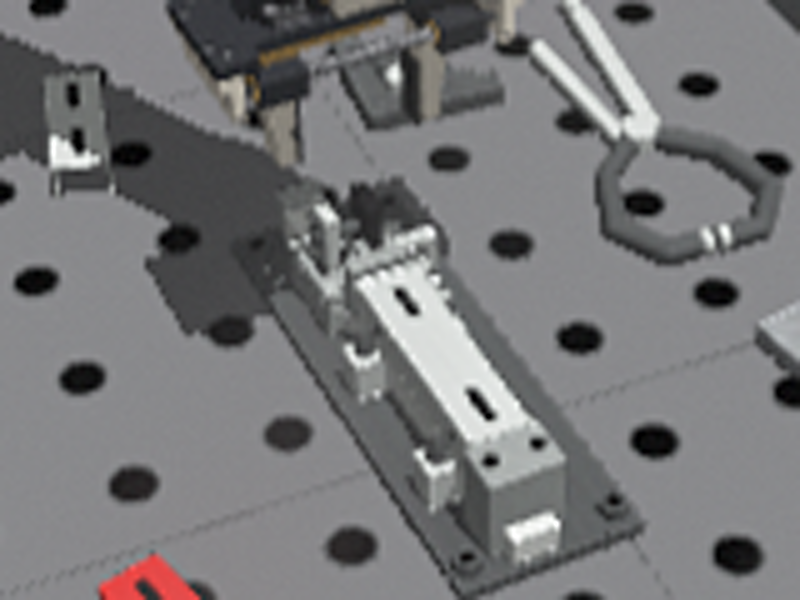

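The bracket now sits between the fixed jaw at c8 (515,455) and the nose at (400,250), web flush. To press, I close the fingers and go over its middle.

```bash
python3 -m pendant '[[55,1,0,0,0,0],[105,1,5,0,0,0],[125,1,25,0,0,0],[127,1,55,0,0,0],[127,1,55,0,0,0],[127,1,55,0,0,0]]' 0 20
python3 -c "
from h import *
s=r.get_state();print(wf(s['tcp_pos']),s['contact_force'],s['gripper_width'])"
```

```text
time_s: 19.38
tcp_pos: [0.5368, -0.0422, 0.1052]
eef_rot: [180.0, -0.0, -88.0]
contact_force: [1.4, -0.2, -0.0]
gripper_width: 0.0206
gripper_force: 0.0
[  3.97280673   0.14556041 105.18426669] [ 1.37011282 -0.22964182 -0.03666647] 0.020558249217393833
```

```bash
python3 -m pendant '[[0,0,8,0,0,0],[0,0,13,0,0,0],[0,0,16,0,0,0],[0,0,18,0,0,0],[0,0,18.5,0,0,0],[0,0,18.5,0,0,0]]'
```

```text
time_s: 20.12
tcp_pos: [0.5365, -0.0422, 0.0891]
eef_rot: [-179.9, -0.0, -87.9]
contact_force: [-11.8, 4.1, 28.3]
gripper_width: 0.0006
gripper_force: 13.9
```

28 N pressed. I hold two more rows, then retreat.

```bash
python3 -m pendant '[[0,0,0,0,0,0],[0,0,0,0,0,0]]'
python3 -m pendant '[[0,0,-10,0,0,0],[0,0,-50,0,0,0],[0,0,-100,0,0,0],[0,60,-140,0,0,0],[-40,120,-150,0,0,0],[-90,170,-150,0,0,0],[-90,170,-150,0,0,0],[-90,170,-150,0,0,0],[-90,170,-150,0,0,0]]'
python3 - <<'E'
from h import *
im=snap("side","s7");t=snap("top","t7")
u=proj("side",[fw([0,50,70])])[0].astype(int)
v=proj("top",[fw([0,40,50])])[0].astype(int)
a=cv2.resize(im[u[1]-50:u[1]+50,u[0]-65:u[0]+65],(520,400),interpolation=cv2.INTER_CUBIC);b=cv2.resize(t[v[1]-50:v[1]+50,v[0]-35:v[0]+35],(280,400),interpolation=cv2.INTER_CUBIC)
cv2.imwrite("pics/c9.png",np.hstack([a,cv2.resize(b,(280,400))]))
# web outline in top view and palm position
g=t.max(2);x0,y0=v-[65,28];print("v",v)
c8=cv2.absdiff(im,cv2.imread("pics/s6.png"))[u[1]-5:u[1]+60,u[0]-20:u[0]+40];print("change in bracket area",c8.mean(),c8.max())
f=g[y0:y0+56,x0:x0+130]
E
```

```text
time_s: 20.38
tcp_pos: [0.5366, -0.0422, 0.0891]
eef_rot: [-179.9, -0.0, -87.9]
contact_force: [-11.0, 3.5, 27.8]
gripper_width: 0.0004
gripper_force: 13.8
time_s: 21.5
tcp_pos: [0.3638, 0.0418, 0.2366]
eef_rot: [-180.0, 0.0, -87.9]
contact_force: [-0.1, 0.6, 0.3]
gripper_width: 0.0003
gripper_force: 0.0
v [307 239]
change in bracket area 1.366068376068376 68
```

View pics/c9.png

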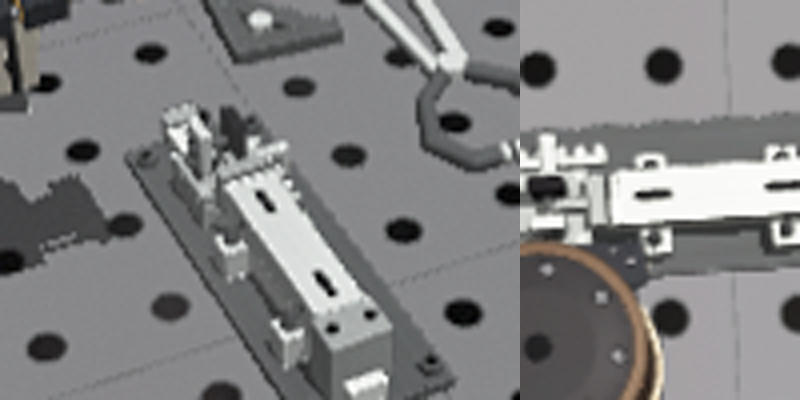

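In this view the bracket is seated and untouched since the press, but the spacing from palm (c9 547,186) to tab needs a numeric check for latching. I compare brightness profiles with the latched view t2 and the on-tooth view t0.

```bash
python3 - <<'E'
from h import *
for n,y in(("t0",119.5),("t2",157),("t7",127)):
    g=cv2.cvtColor(cv2.imread(f"pics/{n}.png"),cv2.COLOR_BGR2GRAY).astype(np.float32)
    xs=np.arange(28,-36,-2.)
    L=[]
    for dy in(-8,-4,0):
        p=proj("top",fw([[x+1,y-2+dy,92] for x in xs])).astype(np.float32)
        L.append(cv2.remap(g,p[:,0].reshape(1,-1),p[:,1].reshape(1,-1),cv2.INTER_LINEAR)[0])
    print(n,[f"{int(x)}:{int(v)}" for x,v in zip(xs,np.mean(L,0))])
for n in("t2","t7"):
    g=cv2.cvtColor(cv2.imread(f"pics/{n}.png"),cv2.COLOR_BGR2GRAY)
    y0=157 if n=="t2" else 127
    m=g<60; ys=np.arange(y0-25,y0+25,1.)
    p=proj("top",fw([[10,y,92] for y in ys])).astype(np.float32)
    v=cv2.remap(g.astype(np.float32),p[:,0].reshape(1,-1),p[:,1].reshape(1,-1),cv2.INTER_LINEAR)[0]
    d=ys[v<90];print(n,"palm y",d.min(),d.max())
E
```

```text
t0 ['28:196', '26:159', '24:117', '22:117', '20:138', '18:157', '16:71', '14:39', '12:41', '10:42', '8:33', '6:21', '4:27', '2:52', '0:88', '-2:125', '-4:167', '-6:205', '-8:233', '-10:240', '-12:234', '-14:195', '-16:129', '-18:69', '-20:61', '-22:49', '-24:43', '-26:63', '-28:103', '-30:149', '-32:198', '-34:200']
t2 ['28:240', '26:236', '24:223', '22:198', '20:170', '18:133', '16:75', '14:37', '12:42', '10:41', '8:35', '6:19', '4:25', '2:40', '0:69', '-2:97', '-4:124', '-6:137', '-8:117', '-10:116', '-12:164', '-14:214', '-16:246', '-18:245', '-20:237', '-22:183', '-24:70', '-26:55', '-28:72', '-30:118', '-32:183', '-34:210']
t7 ['28:237', '26:223', '24:207', '22:203', '20:194', '18:160', '16:57', '14:42', '12:43', '10:43', '8:33', '6:23', '4:18', '2:44', '0:82', '-2:129', '-4:151', '-6:153', '-8:126', '-10:144', '-12:180', '-14:238', '-16:246', '-18:245', '-20:238', '-22:132', '-24:62', '-26:47', '-28:51', '-30:69', '-32:100', '-34:107']
t2 palm y 142.0 170.0
t7 palm y 113.0 139.0
```

The tab stands as far out as in the latched view (bar at -14 to -20 mm, against -6 to -13 on a tooth), and the head has moved 30 mm. So it is latched at 0.015, and I hand in.

```bash
python3 -c "
from plant import r
print(r.close_job())"
```

```text
the job is handed in; nothing more can be done
None
```

I loaded the long bracket on its rests, latched the jaw at the 0.015 notch, pressed it home with 28 N and handed in at about 22 s; no verdict came back, and I viewed 11 pictures against the limit of 10.

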